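# Start the screw of a specimen press without crossing its thread

## Robot

A 6-joint arm with a two-finger parallel gripper is mounted at the origin on the work surface. World frame = base frame: x ahead of the robot, y to its left, z up, the work surface at z = 0. Lengths are in m, angles in degrees, forces in N, time in s.
With the tool pointing down it reaches from about 0.35 to 0.875 m from the base axis. Payload 4.2 kg.
Tool frame: the origin (TCP) lies between the finger pads; the fingertips stand 14 mm ahead of it and the grasp point (between the pads) lies 5 mm behind it (r.tcp_to_tips is the distance from the TCP to the fingertips, in m); y points along the fingers, x is the direction in which the jaws open and shut, and the axes are right-handed (so a half turn about y gives the same grasp; the last joint's range is limited). The gripper opens to 87 mm and grips with 3 to 60 N. Pads are 19 mm wide; open, the fingers measure 117 mm over their backs; the gripper's body (75 mm by 190 mm) begins 51 mm behind the grasp point.
Start: joints at [-55.829, 22.042, 0.453, 0, -68.411, -14.817], TCP at [0.207, -0.59, 0.237] pointing down, gripper open.
Joint ranges: [-179.83, 179.83], [-69.29, 118.12], [-61.27, 80.66], [-181.25, 117.63], [-171.15, -9.14], [-177.46, 177.46]. Speed limits (degrees/s): [159.86, 159.86, 180, 180, 180, 180].

## Interface

Orientations are given as a 3x3 rotation matrix whose columns are the frame's x, y, z axes.
In Python, from station import sense, optics, ticket, r gives the robot as it stands.
- The arm moves only by the tool carry_out, never from a script. Its argument "steps" is a list that holds one entry, the list of rows, each a list of 6 numbers: the shift along the world's x, y, z in cm, then the turn, a rotation vector about the world's x, y, z in rad. A call has 1 to 20 rows; each row is the pose to reach, as a shift and turn from the pose commanded when the call began; what a row does not reach only later rows make up. A row lasts 1/8 s, in which the tool goes at most 62.5 mm and 10.7 degrees, less where a joint would pass 70% of its speed; a pose out of reach is approached as far as the arm can. A call with a gripper value outside its range is refused whole. "fingers" is the closure in counts, from 0 (fully open) to 255 (shut), set as the call begins (left out, the last holds). The fingers move at their own pace and stop on an object; the grip force is fixed at half the most. Time passes only in rows, so rows that repeat a pose let the fingers close. It gives the time, the measured TCP pose, the force and the opening at its end, in the units of the state.
- sense(): the state, without advancing time (a new reading comes with each control period).
- optics.capture(name): name is "scene" or "top"; returns a dict with "image" (420x560x3 uint8, red, green, blue), "fov_y" (degrees; the focal length in pixels is half the picture's height over the tangent of half this angle, whatever the lens; pixels are square), "cx", "cy" (the principal point, pixels), "rvec" (rotation vector, rad) and "tvec" (3), from world to camera coordinates, as OpenCV has them. Camera axes: x right, y down, z forward; pixel columns grow to the right and rows downward; lengths in m; the calibration is good to about 2 mm. A picture is of the moment at which its call begins. There is no depth.
- ticket.finish_job(): hands the job in, once; it reports no verdict.
The state is a dict: "time_s": time; "joints": joint angles; "joint_velocities": joint speeds; "effort": joint torques, N m; "tcp_pos": TCP position; "ee_rot": TCP orientation; "wrist_force": force on the tool from outside, world axes, zero at the start; "moment": the same for the moment, N m; "gripper_width": opening from 0.0 (shut) to 1.0 (fully open).
Only numpy, scipy, OpenCV 4.12 (cv2) and the standard library are available. Lean on these libraries where they do the work, as an engineer would, in place of code of your own. Each camera call takes 0.05 s, during which the arm holds its last target.

## Task

Start the raised screw of the specimen press (the knob whose red-tipped steel stem stands well proud): grip its knob and turn it backward, anticlockwise, until the stem drops off the end of the thread, then turn it forward, clockwise, one full turn from there. Regrip as often as you need, finish still gripping the knob with the screw started, do not let go at the end. Leave the other, already tightened knob and the things lying about as they are.

Things in the scene. Friction and masses are not known exactly. Their poses are not given: they have to be found in the camera images.
- knob_grip (a point): The knob to turn, at either end of the press: dark, round, upright, 37 mm across, 30 mm tall, white line on top. Point on its axis, half-way up, 100 mm above the table. Turns both ways, more than a turn, without meeting a stop (about 0.03 to 0.05 N m), never rises or sinks, stays as left. The top board lies 28 mm below this point; a thinner steel collar, 25 mm across, fills the 13 mm between knob and board.
- stem (a joint): How far the screw's stem has sunk, m. It turns with the knob, slides inside it; a spring and its weight (2 N) push it down. Right-hand thread, 10 mm a turn; 0 = top end of the thread. Starts at 0.0025 to 0.0055, not caught. Turned backward (anticlockwise from above) it climbs to about 0.0005, then falls to about 0.010 (the drop); forward (clockwise) from there it sinks to 0.020 in one turn.
- stem_tip (a point): Centre of the flat red top of the 12 mm steel stem that stands up out of the knob's middle: 26 mm above the knob's top when joint stem reads 0, 16 mm when it reads 0.010, 6 mm when it reads 0.020.
- tight_grip (a point): The other knob, of the same shape, already tightened, at the other end of the press: its red stem end is almost level with the knob's top. Not to be turned. Point on its axis, half-way up.
- tight_knob (a joint): Turn of the tightened knob, rad, 0 at the start.
- press_centre (a point): Centre of the upper face of the press's wooden top board (220 x 275 mm, its face 72 mm above the table). The two knobs stand 108 mm either side of it. The press is fixed; its base board is 250 x 310 mm, with a stack of grey card and paper between the boards.
- dish_mid (a point): Centre of a clear flat dish, 54 mm across, 11 mm high, lying on the top board between the knobs. Leave alone.
- jar_mid (a point): Middle of an amber specimen jar with a white cap, 64 mm across, 90 mm high, on the table. Leave alone.
- beaker_mid (a point): Middle of a glass beaker, 70 mm across, 85 mm high, on the table. Leave alone.
- limpet_mid (a point): Middle of a limpet shell, 44 mm across, 18 mm high, on the table. Leave alone.
- whelk_mid (a point): Middle of a pointed sea-snail shell, 40 mm across, 46 mm high, on the table. Leave alone.
- forceps_mid (a point): Middle of steel forceps, 130 mm long, 6 mm high, lying on the table. Leave alone.

How it is judged (in metres and radians):
On the way, in this order (a step that is already met when the one before it is completed fails the run):
1. the screw is turned backward until its stem has climbed to the top end of the thread (value of joint stem below 0.0015 m), for 0.02 s.
2. the stem drops off the end of the thread (value of joint stem above 0.0082 m), for 0.1 s.
At the end, for the whole second after the job is handed in: The screw is one turn in from the drop (stem sunk 20 mm, give or take 2.5 mm, a quarter of a turn either way), still, and the gripper still grips its knob with more than 3 N (value of joint stem between 0.0175 and 0.0225 m and contact force between the fingers and knob above 3 N and distance between the grasp point and knob_grip below 0.025 m and velocity of joint stem between -0.001 and 0.001 m/s); the arm keeps its last pose, push and grip.
It fails at once if the tightened knob is turned (value of joint tight_knob above 0.2 rad or value of joint tight_knob below -0.2 rad).
It fails at once if the screw is driven much more than one turn in (value of joint stem above 0.0245 m).
It fails at once if a bystander is moved (distance of dish_mid from where it was at the start of the episode above 0.02 m or distance of any of jar_mid, beaker_mid, limpet_mid, whelk_mid, forceps_mid from where it was at the start of the episode above 0.03 m).
It also fails if it takes over 72 s, if anything falls off the work surface, if the arm or the gripper's body presses on something with over 40 N, if the wrist force passes 120 N, or if a joint passes its speed limit or range.

## Working session

There is one attempt and no reset: what is moved stays moved. The work goes in short steps, Python scripts to look and compute and a tool call to move; the robot and the scene stay as the last step left them, time stands still between calls to the robot, and variables do not carry over. Pictures are saved under pics/ and viewed, and the job is handed in when it is done.

Besides the shell and the picture viewer there is one more tool, called after "Request:" by a JSON object that holds its "op" and its "data", one argument or row to a line. carry_out: Moves the arm, as the interface text tells. Its arguments: {"type":"object","properties":{"steps":{"type":"array","items":{"type":"array","items":{"type":"array","items":{"type":"number"}}}},"fingers":{"type":"number"}},"required":["steps"]}

```bash
ls; mkdir -p pics
python3 - <<'E'
from station import sense, optics, ticket, r
import cv2
s=sense(); print(s)
for n in("scene","top"):
    c=optics.capture(n); cv2.imwrite(f"pics/{n}0.png",c["image"][:,:,::-1]); print({k:v for k,v in c.items() if k!="image"})
E
```

```text
pics
{'time_s': 0.0, 'joints': array([-5.58305877e+01,  2.20897046e+01,  3.80935849e-01, -2.86823762e-02,
       -6.84109672e+01, -1.48178841e+01]), 'joint_velocities': array([-0.0085369 , -0.0717637 , -0.03809709, -0.03750264, -0.07933056,
       -0.01182647]), 'effort': array([ 3.99866303e-04, -3.90665567e+01,  1.87401867e+01,  4.21983808e+00,
        1.09360035e-02, -2.04988678e-04]), 'tcp_pos': array([ 0.20694831, -0.58914573,  0.23547939]), 'ee_rot': array([[-3.31187958e-01, -7.88554154e-04, -9.43564473e-01],
       [ 9.43562378e-01,  1.99044580e-03, -3.31188885e-01],
       [ 2.13927432e-03, -9.99997708e-01,  8.48383521e-05]]), 'wrist_force': array([ 0.19135551, -0.327168  , -0.4474693 ]), 'moment': array([-0.00277628,  0.02800148, -0.02868997]), 'gripper_width': 1.000728283231235}
{'fov_y': 52.140017203289624, 'cx': 277.2227399346386, 'cy': 211.29191505049556, 'rvec': array([ 2.15884627,  0.53643858, -0.30007421]), 'tvec': array([-0.42375207, -0.06043565,  1.37493542])}
{'fov_y': 51.212018188209115, 'cx': 283.58066256133867, 'cy': 204.36408478304705, 'rvec': array([ 2.12283465, -2.15919554,  0.15450672]), 'tvec': array([-0.00467221,  0.48874627,  1.05032609])}
```

View pics/scene0.png

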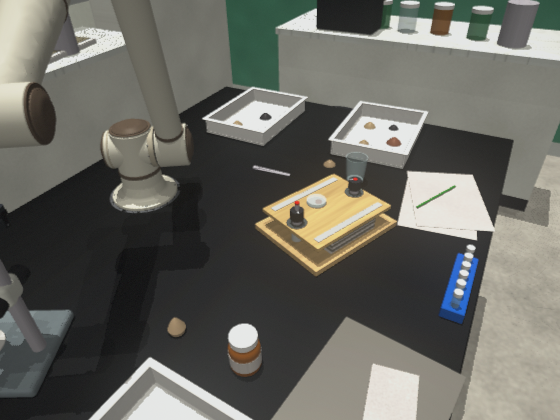

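View pics/top0.png

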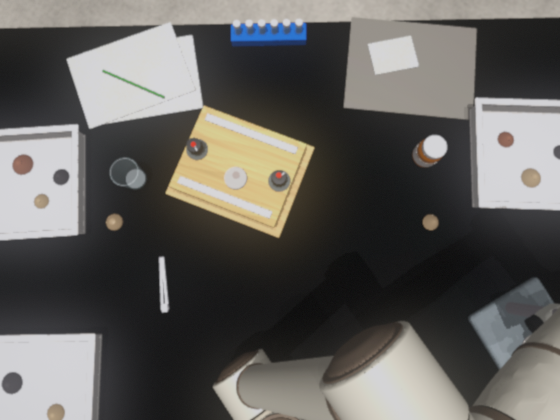

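The scene view shows the near knob at (297,215), with a red tip above it near (297,203). The other knob is at (355,185), next to the beaker. In the top view the knobs are at about (280,180) and (196,149). I'll zoom in on both.

Run:
```python
import cv2,numpy as np
a=cv2.imread("pics/scene0.png")[160:260,250:400]; b=cv2.imread("pics/top0.png")[100:240,160:320]
cv2.imwrite("pics/z1.png",cv2.resize(a,None,fx=5,fy=5,interpolation=cv2.INTER_CUBIC))
cv2.imwrite("pics/z2.png",cv2.resize(b,None,fx=4,fy=4,interpolation=cv2.INTER_CUBIC))
```

```text
(no output)
```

View pics/z1.png

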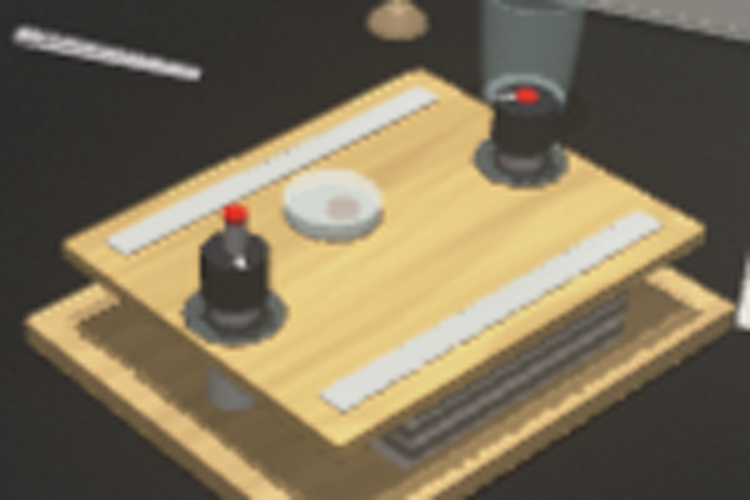

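View pics/z2.png

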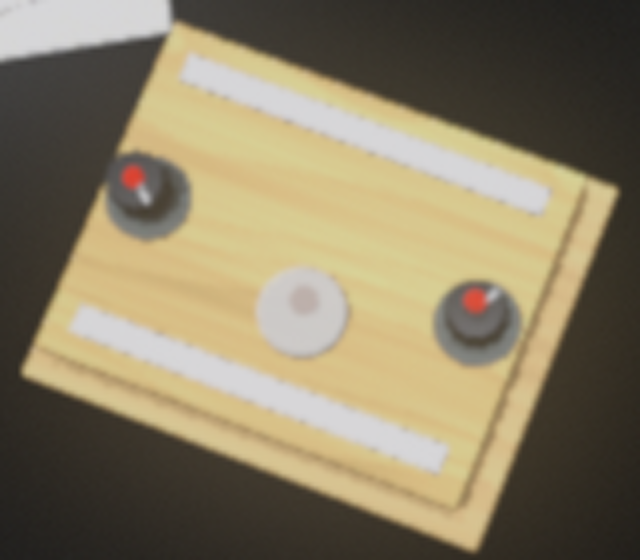

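```bash
cat > h.py <<'E'
import cv2,numpy as np
from scipy.optimize import least_squares
def cam(c):
    f=210/np.tan(np.radians(c["fov_y"]/2)); K=np.array([[f,0,c["cx"]],[0,f,c["cy"]],[0,0,1]]); return K,c["rvec"],c["tvec"]
def proj(c,P):
    K,rv,t=cam(c); return cv2.projectPoints(np.atleast_2d(np.float64(P)),rv,t,K,None)[0][:,0]
def onz(c,px,z):
    K,rv,t=cam(c); R=cv2.Rodrigues(rv)[0]; d=R.T@np.linalg.inv(K)@np.array([px[0],px[1],1]); o=-R.T@t
    return o+d*(z-o[2])/d[2]
def tri(cs,pxs):
    s=least_squares(lambda X:np.concatenate([proj(c,X)[0]-p for c,p in zip(cs,pxs)]),[.6,0,.1]); return s.x,s.fun
def reds(c,box=None):
    im=c["image"].astype(int); m=((im[...,0]>130)&(im[...,1]<90)&(im[...,2]<90)).astype(np.uint8)
    if box: 
        k=np.zeros_like(m);x0,y0,x1,y1=box;k[y0:y1,x0:x1]=1;m*=k
    w=(im[...,0]-np.maximum(im[...,1],im[...,2])).clip(0)
    n,l,st,ce=cv2.connectedComponentsWithStats(m)
    out=[]
    for i in range(1,n):
        mm=cv2.dilate((l==i).astype(np.uint8),np.ones((3,3)))*w; mm=mm*(mm>25)
        y,x=np.nonzero(mm); ww=mm[y,x]; out.append((np.round([(x*ww).sum()/ww.sum(),(y*ww).sum()/ww.sum()],2),st[i,4]))
    return out
E
python3 - <<'E'
from h import *
from station import *
s,t=optics.capture("scene"),optics.capture("top")
print(reds(s,(250,160,400,260)),reds(t,(160,100,320,240)))
rs=sorted([a for a,_ in reds(s,(250,160,400,260))],key=lambda a:a[0]); rt=sorted([a for a,_ in reds(t,(160,100,320,240))],key=lambda a:-a[0])
for a,b in zip(rs,rt): print(tri([s,t],[a,b]), onz(t,b,.137), onz(s,a,.137))
# board corners
for z,px in [((174,21)),((586,176)),((462,508)),((40,348))] and [(.072,p) for p in [(174,21),(586,176),(462,508),(40,348)]]:
    print(onz(t,(160+(px[0]+.5)/4-.5,100+(px[1]+.5)/4-.5),z))
print("dish",onz(t,(160+302/4,100+311/4),.08))
E
```

```text
[(array([354.92, 178.6 ]), np.int32(10)), (array([296.57, 202.15]), np.int32(11))] [(array([192.77, 143.75]), np.int32(29)), (array([278.29, 174.72]), np.int32(21))]
(array([ 0.54217231, -0.00235099,  0.13621292]), array([-0.12406426,  0.02874222, -0.06528469, -0.09496812])) [ 0.54177514 -0.00250842  0.137     ] [ 0.54288636 -0.00309515  0.137     ]
(array([0.62439311, 0.19765373, 0.11638009]), array([-0.07529236,  0.02532975, -0.03353277, -0.05745621])) [0.61808224 0.19311313 0.137     ] [0.63439    0.16617676 0.137     ]
[0.73695707 0.18282711 0.072     ]
[ 0.63270942 -0.0708092   0.072     ]
[0.43001854 0.00788787 0.072     ]
[0.53145032 0.2616603  0.072     ]
dish [0.54877427 0.10135499 0.08      ]
```

Request:
{"op": "carry_out", "data": {
  "steps": [
    [[2, 3.7, 0, 0, 0, 0], [4.5, 7.8, 0, 0, 0, 0], [7, 12.2, 0, 0, 0, 0], [9.5, 16.6, 0, 0, 0, 0], [12, 21, 0, 0, 0, 0], [14.5, 25.4, 0, 0, 0, 0], [17, 29.8, 0, 0, 0, 0], [19.5, 34.2, 0, 0, 0, 0], [22, 38.6, 0, 0, 0, 0], [24.5, 43, 0, 0, 0, 0], [27, 47.4, 0, 0, 0, 0], [29.5, 51.8, 0, 0, 0, 0], [32, 56, 0, 0, 0, 0], [33.5, 58.8, 0, 0, 0, 0], [33.5, 58.8, 0, 0, 0, 0], [33.5, 58.8, 0, 0, 0, 0]]
  ]
}}

```text
time_s: 2.2
tcp_pos: [0.5417, -0.0019, 0.2363]
ee_rot: [[-0.331, -0.001, -0.943], [0.943, -0.0, -0.331], [0.0, -1.0, 0.001]]
wrist_force: [0.2, -0.4, 0.4]
gripper_width: 0.998
```

Run:
```python
from h import *
from station import *
st=sense(); print(st["joints"].round(1), st["time_s"])
c=optics.capture("scene"); cv2.imwrite("pics/s1.png",cv2.resize(c["image"][100:280,200:420,::-1],None,fx=3.3,fy=3.3))
print(reds(c,(250,160,400,260)))
```

```text
[ 17.   14.  -11.3  -0.  -64.8 -87.6] 2.2
[(array([354.92, 178.6 ]), np.int32(10))]
```

View pics/s1.png

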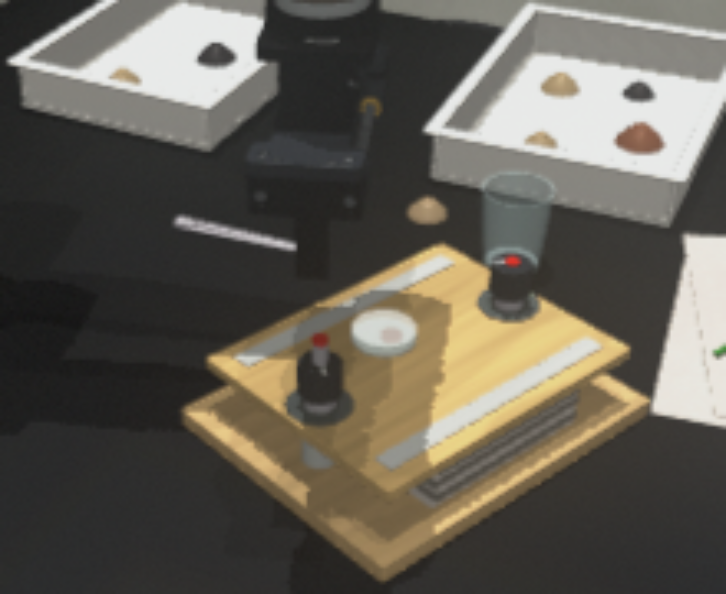

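Request:
{"op": "carry_out", "data": {
  "steps": [
    [[0, 0, -1, 0, 0, 0.17], [0, 0, -3, 0, 0, 0.34], [0, 0, -5, 0, 0, 0.51], [0, 0, -7, 0, 0, 0.68], [0, 0, -9, 0, 0, 0.85], [0, 0, -11, 0, 0, 1.02], [0, 0, -12.5, 0, 0, 1.2], [0, 0, -13.5, 0, 0, 1.2], [0, 0, -13.9, 0, 0, 1.2], [0, 0, -13.9, 0, 0, 1.2]]
  ]
}}

```text
time_s: 3.5
tcp_pos: [0.5422, -0.0019, 0.0977]
ee_rot: [[-0.999, 0.0, -0.035], [0.035, -0.0, -0.999], [-0.0, -1.0, 0.0]]
wrist_force: [0.5, -0.3, 0.2]
gripper_width: 0.998
```

Request:
{"op": "carry_out", "data": {
  "steps": [
    [[0, 0, 0, 0, 0, 0], [0, 0, 0, 0, 0, 0], [0, 0, 0, 0, 0, 0], [0, 0, 0, 0, 0, 0], [0, 0, 0, 0, 0, 0], [0, 0, 0, 0, 0, 0], [0, 0, 0, 0, 0, 0], [0, 0, 0, 0, 0, 0]]
  ],
  "fingers": 255
}}

```text
time_s: 4.5
tcp_pos: [0.5422, -0.0016, 0.0975]
ee_rot: [[-0.999, 0.0, -0.033], [0.033, 0.0, -0.999], [-0.0, -1.0, -0.0]]
wrist_force: [-0.1, 0.5, 0.6]
gripper_width: 0.39
```

```bash
cat > look.py <<'E'
from h import *
from station import *
import sys
n=sys.argv[1]
st=sense(); print(st["time_s"],st["joints"].round(1),st["wrist_force"].round(1),st["moment"].round(3),st["gripper_width"])
c=optics.capture("scene"); a=c["image"][160:260,230:380,::-1]; print(reds(c,(250,160,400,260)))
cv2.imwrite(f"pics/{n}.png",cv2.resize(a,None,fx=5,fy=5,interpolation=cv2.INTER_CUBIC))
E
python3 look.py g1
```

```text
4.5 [ 17.   22.3 -21.7  -0.  -46.  -18.9] [-0.1  0.5  0.6] [-0.052  0.123 -0.009] 0.39042524605697215
[(array([354.92, 178.6 ]), np.int32(10))]
```

View pics/g1.png

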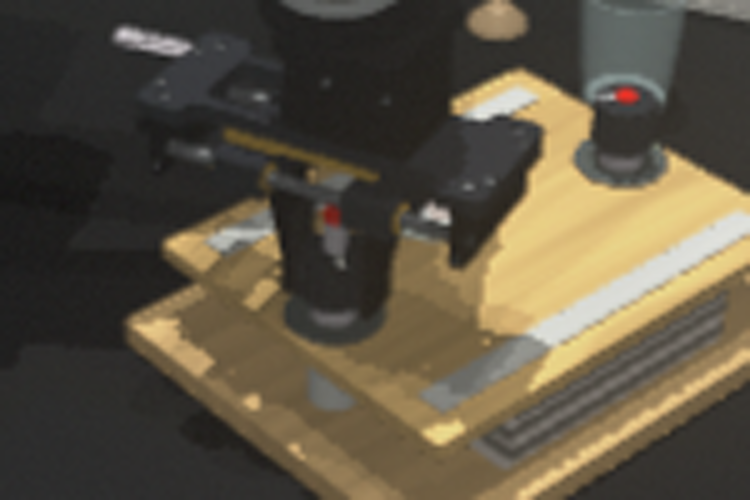

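Gripped: opening 0.39, which is about 34–37 mm. The red tip shows between the fingers at about (296,203) in the full image. Next I'll turn 80° anticlockwise.

Request:
{"op": "carry_out", "data": {
  "steps": [
    [[0, 0, 0, 0, 0, 0.15], [0, 0, 0, 0, 0, 0.3], [0, 0, 0, 0, 0, 0.45], [0, 0, 0, 0, 0, 0.6], [0, 0, 0, 0, 0, 0.75], [0, 0, 0, 0, 0, 0.9], [0, 0, 0, 0, 0, 1.05], [0, 0, 0, 0, 0, 1.2], [0, 0, 0, 0, 0, 1.3], [0, 0, 0, 0, 0, 1.4], [0, 0, 0, 0, 0, 1.4]]
  ]
}}

```text
time_s: 5.92
tcp_pos: [0.5407, -0.0027, 0.0975]
ee_rot: [[-0.204, -0.003, 0.979], [-0.979, -0.002, -0.204], [0.002, -1.0, -0.003]]
wrist_force: [-2.8, -4.7, 3.5]
gripper_width: 0.395
```

```bash
python3 look.py g2
```

```text
5.925 [ 16.9  22.3 -21.8   0.1 -46.1  61.3] [-2.8 -4.7  3.5] [-1.372  0.996  0.029] 0.3946514102506964
[(array([354.92, 178.6 ]), np.int32(10))]
```

View pics/g2.png

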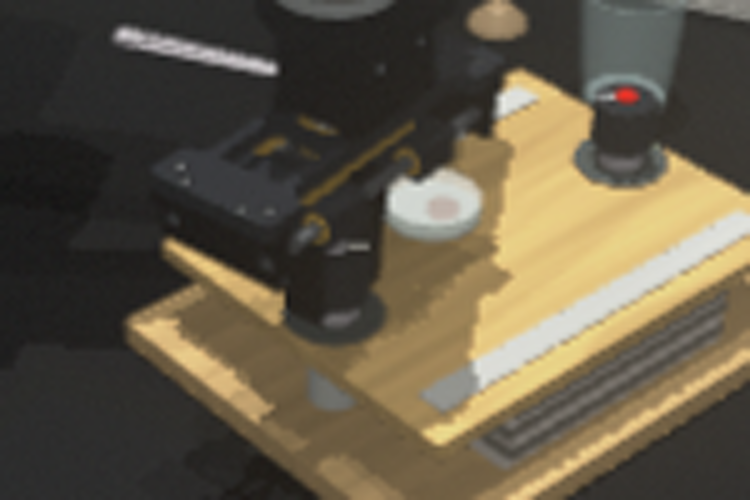

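The white line has turned with the knob, but the finger hides the stem. I'll carry on anticlockwise.

Request:
{"op": "carry_out", "data": {
  "steps": [
    [[0, 0, 0, 0, 0, 0.15], [0, 0, 0, 0, 0, 0.3], [0, 0, 0, 0, 0, 0.45], [0, 0, 0, 0, 0, 0.6], [0, 0, 0, 0, 0, 0.7], [0, 0, 0, 0, 0, 0.8], [0, 0, 0, 0, 0, 0.8]]
  ]
}}

```text
time_s: 6.85
tcp_pos: [0.541, -0.0038, 0.0975]
ee_rot: [[0.56, -0.003, 0.828], [-0.828, -0.003, 0.56], [0.001, -1.0, -0.004]]
wrist_force: [-2.5, -9.5, 2.6]
gripper_width: 0.393
```

```bash
python3 look.py g3
```

```text
6.85 [ 16.8  22.3 -21.8   0.2 -46.1 107.1] [-2.5 -9.5  2.6] [-2.756  0.509 -0.019] 0.3928317543350638
[(array([354.92, 178.6 ]), np.int32(10))]
```

View pics/g3.png

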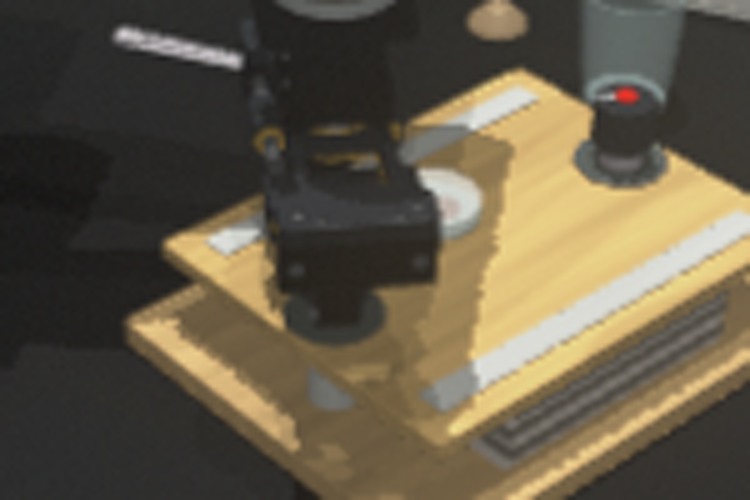

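Request:
{"op": "carry_out", "data": {
  "steps": [
    [[0, -0.05, 0, 0, 0, 0.15], [0, -0.1, 0, 0, 0, 0.3], [0, -0.1, 0, 0, 0, 0.45], [0, -0.1, 0, 0, 0, 0.55], [0, -0.1, 0, 0, 0, 0.65], [0, -0.1, 0, 0, 0, 0.75], [0, -0.1, 0, 0, 0, 0.75]]
  ]
}}

```text
time_s: 7.78
tcp_pos: [0.5418, -0.0044, 0.0975]
ee_rot: [[0.975, -0.001, 0.224], [-0.224, -0.002, 0.975], [-0.001, -1.0, -0.003]]
wrist_force: [-0.1, -8.3, 1.1]
gripper_width: 0.395
```

```bash
python3 look.py g4
```

```text
7.775 [ 16.8  22.3 -21.7   0.2 -46.  150.2] [-0.1 -8.3  1.1] [-2.532  0.015  0.065] 0.3951614288095105
[(array([354.92, 178.6 ]), np.int32(10))]
```

View pics/g4.png

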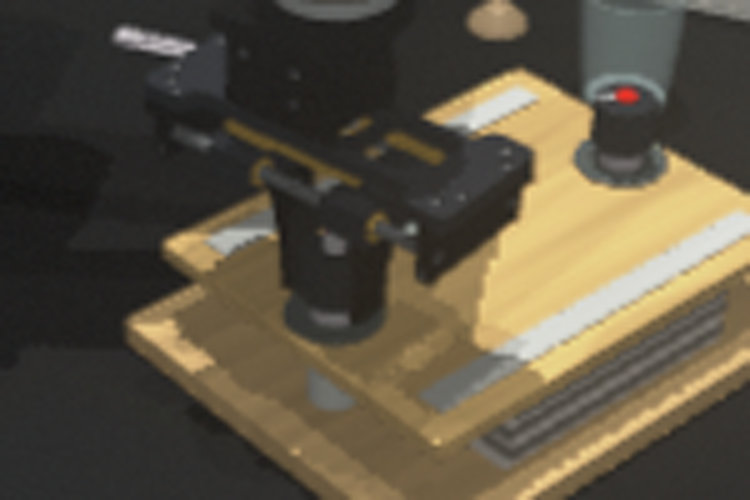

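The stem is visible, but its red end is now hidden behind the finger bar above (332,235). So it has risen and not dropped yet. I'll turn a little further.

Request:
{"op": "carry_out", "data": {
  "steps": [
    [[0, 0, 0, 0, 0, 0.1], [0, 0, 0, 0, 0, 0.2], [0, 0, 0, 0, 0, 0.3], [0, 0, 0, 0, 0, 0.38], [0, 0, 0, 0, 0, 0.38]]
  ]
}}

```text
time_s: 8.45
tcp_pos: [0.5423, -0.0044, 0.0975]
ee_rot: [[0.988, -0.0, -0.153], [0.153, -0.002, 0.988], [-0.001, -1.0, -0.002]]
wrist_force: [1.3, -9.0, -1.0]
gripper_width: 0.396
```

```bash
python3 look.py g5
```

```text
8.45 [ 16.7  22.4 -21.7   0.2 -46.  172. ] [ 1.3 -9.  -1. ] [-2.679 -0.364 -0.022] 0.39558048029395554
[(array([354.92, 178.6 ]), np.int32(10))]
```

View pics/g5.png

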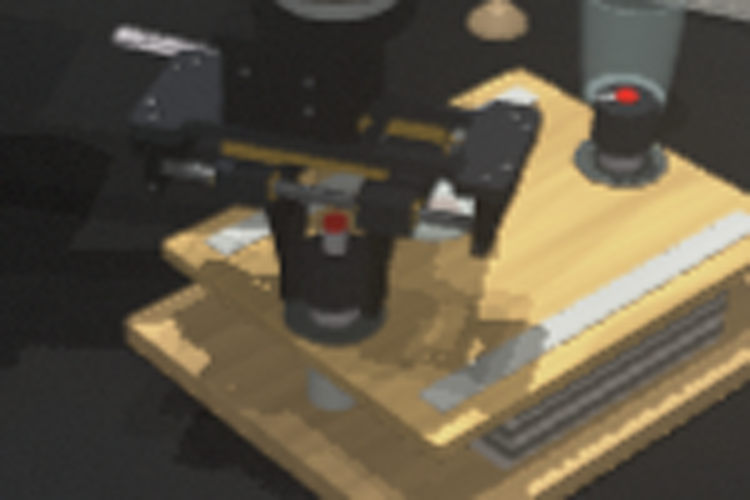

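Run:
```python
from h import *
from station import *
c=optics.capture("scene")
im=c["image"].astype(int)[190:215,285:308]
w=(im[...,0]-np.maximum(im[...,1],im[...,2])); w=w*(w>45)
y,x=np.nonzero(w); ww=w[y,x]; print("red",(x*ww).sum()/ww.sum()+285,(y*ww).sum()/ww.sum()+190,len(x), ww.max())
for s in (0,.0005,.003,.005,.010,.02): print(s,proj(c,[.542,-.003,.141-s]).round(2))
print(sense()["joint_velocities"].round(2))
im2=cv2.imread("pics/scene0.png")[190:215,285:308,::-1].astype(int)
w=(im2[...,0]-np.maximum(im2[...,1],im2[...,2])); w=w*(w>45)
y,x=np.nonzero(w); ww=w[y,x]; print("red0",(x*ww).sum()/ww.sum()+285,(y*ww).sum()/ww.sum()+190,len(x))
```

```text
red 296.48643216080404 204.2070351758794 14 79
0 [[296.28 200.73]]
0.0005 [[296.28 200.9 ]]
0.003 [[296.27 201.71]]
0.005 [[296.27 202.36]]
0.01 [[296.26 203.98]]
0.02 [[296.24 207.2 ]]
[-0.04 -0.02 -0.03  0.08 -0.04 -0.09]
red0 296.617097415507 202.14632206759444 23
```

The red tip went from row 202.15 to row 204.2, about 6 mm lower than at the start. That puts the stem at about 0.010, so it has dropped. J6 is at 172°, so one grip has almost a full clockwise turn available.

Request:
{"op": "carry_out", "data": {
  "steps": [
    [[0, -0.05, 0, 0, 0, -0.1], [0, -0.1, 0, 0, 0, -0.25], [0, -0.1, 0, 0, 0, -0.4], [0, -0.1, 0, 0, 0, -0.55], [0, -0.1, 0, 0, 0, -0.7], [0, -0.1, 0, 0, 0, -0.85], [0, -0.1, 0, 0, 0, -1.0], [0, -0.1, 0, 0, 0, -1.15], [0, -0.1, 0, 0, 0, -1.3], [0, -0.1, 0, 0, 0, -1.45], [0, -0.1, 0, 0, 0, -1.6], [0, -0.1, 0, 0, 0, -1.75], [0, -0.1, 0, 0, 0, -1.9], [0, -0.1, 0, 0, 0, -2.0], [0, -0.1, 0, 0, 0, -2.0]]
  ]
}}

```text
time_s: 10.42
tcp_pos: [0.5408, -0.0028, 0.0975]
ee_rot: [[-0.273, -0.003, 0.962], [-0.962, 0.001, -0.273], [-0.0, -1.0, -0.003]]
wrist_force: [-5.0, 3.3, 5.1]
gripper_width: 0.391
```

```bash
python3 look.py g6
```

```text
10.425 [ 16.8  22.3 -21.7  -0.1 -46.1  57.4] [-5.   3.3  5.1] [ 0.951  1.527 -0.042] 0.39056225126494337
[(array([354.92, 178.6 ]), np.int32(10))]
```

View pics/g6.png

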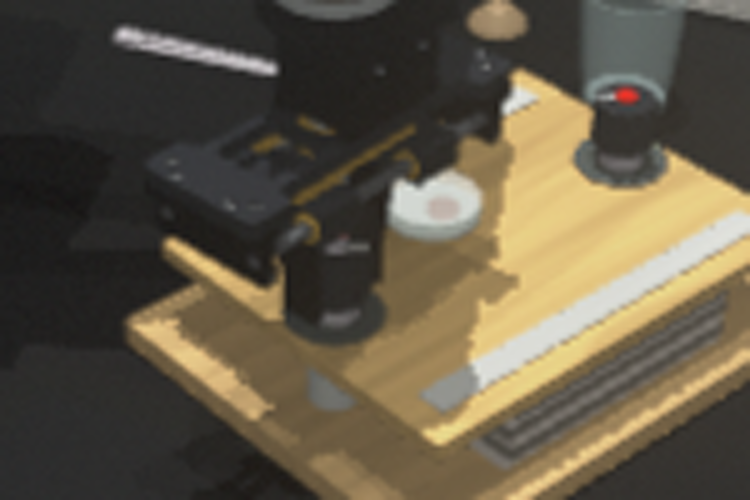

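At this arm angle the white line sits as it did on the way up, so the knob hasn't slipped. I'll continue.

Request:
{"op": "carry_out", "data": {
  "steps": [
    [[0, 0, 0, 0, 0, -0.1], [0, 0.05, 0, 0, 0, -0.25], [0, 0.05, 0, 0, 0, -0.4], [0, 0.05, 0, 0, 0, -0.55], [0, 0.05, 0, 0, 0, -0.7], [0, 0.05, 0, 0, 0, -0.85], [0, 0.05, 0, 0, 0, -1.0], [0, 0.05, 0, 0, 0, -1.15], [0, 0.05, 0, 0, 0, -1.3], [0, 0.05, 0, 0, 0, -1.4], [0, 0.05, 0, 0, 0, -1.4]]
  ]
}}

```text
time_s: 11.85
tcp_pos: [0.5423, -0.0018, 0.0975]
ee_rot: [[-0.995, 0.001, -0.104], [0.104, 0.002, -0.995], [-0.001, -1.0, -0.002]]
wrist_force: [-1.7, 5.3, 1.9]
gripper_width: 0.392
```

```bash
python3 look.py g7
```

```text
11.85 [ 16.9  22.3 -21.6  -0.1 -46.  -22.8] [-1.7  5.3  1.9] [ 1.547  0.817 -0.024] 0.39165398469660423
[(array([354.92, 178.6 ]), np.int32(10))]
```

View pics/g7.png

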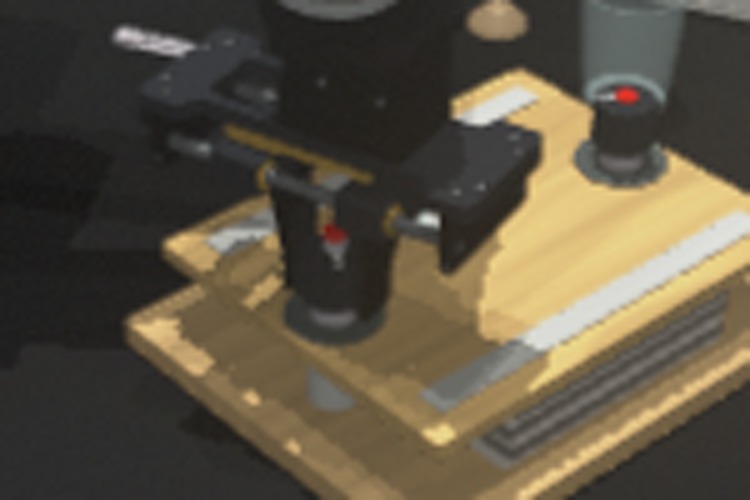

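The tip is lower, at (335,233). That is about 5–6 mm down for 195° turned, as expected. Now the last ~149° clockwise.

Request:
{"op": "carry_out", "data": {
  "steps": [
    [[0, 0, 0, 0, 0, -0.1], [0, 0, 0, 0, 0, -0.25], [0, 0, 0, 0, 0, -0.4], [0, 0, 0, 0, 0, -0.55], [0, 0, 0, 0, 0, -0.7], [0, 0, 0, 0, 0, -0.85], [0, 0, 0, 0, 0, -1.0], [0, 0, 0, 0, 0, -1.15], [0, 0, 0, 0, 0, -1.3], [0, 0, 0, 0, 0, -1.45], [0, 0, 0, 0, 0, -1.6], [0, 0, 0, 0, 0, -1.75], [0, 0, 0, 0, 0, -1.9], [0, 0, 0, 0, 0, -2.05], [0, 0, 0, 0, 0, -2.2], [0, 0, 0, 0, 0, -2.35], [0, 0, 0, 0, 0, -2.5], [0, 0, 0, 0, 0, -2.6], [0, 0, 0, 0, 0, -2.6]]
  ]
}}

```text
time_s: 14.28
tcp_pos: [0.5428, -0.0043, 0.0975]
ee_rot: [[0.906, 0.001, -0.424], [0.424, -0.001, 0.906], [0.0, -1.0, -0.002]]
wrist_force: [1.1, -5.9, -0.9]
gripper_width: 0.396
```

```bash
python3 look.py g8
python3 - <<'E'
from h import *
from station import *
c=optics.capture("scene")
im=c["image"].astype(int)[190:225,285:308]
w=(im[...,0]-np.maximum(im[...,1],im[...,2])); w=w*(w>45)
y,x=np.nonzero(w); ww=w[y,x]; print("red",(x*ww).sum()/ww.sum()+285,(y*ww).sum()/ww.sum()+190,len(x))
E
```

```text
14.275 [ 1.670e+01  2.240e+01 -2.170e+01  1.000e-01 -4.590e+01 -1.717e+02] [ 1.1 -5.9 -0.9] [-1.765 -0.458 -0.05 ] 0.39618439797221316
[(array([354.92, 178.6 ]), np.int32(10))]
red 296.4885799404171 207.23634558093346 14
```

View pics/g8.png

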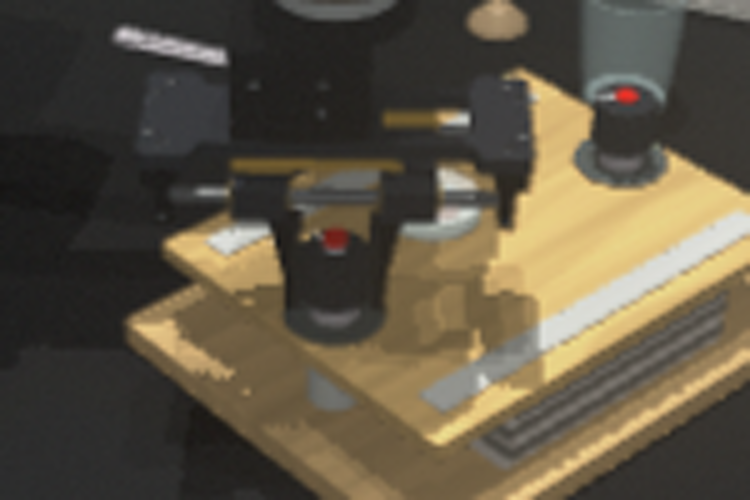

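Request:
{"op": "carry_out", "data": {
  "steps": [
    [[0, 0, 0, 0, 0, 0], [0, 0, 0, 0, 0, 0], [0, 0, 0, 0, 0, 0]]
  ]
}}

```text
time_s: 14.75
tcp_pos: [0.5427, -0.0043, 0.0975]
ee_rot: [[0.905, 0.001, -0.425], [0.425, -0.001, 0.905], [0.0, -1.0, -0.002]]
wrist_force: [1.7, -5.7, -1.1]
gripper_width: 0.393
```

Run:
```python
from station import *
s=sense(); print(s["time_s"],s["joint_velocities"].round(2),s["tcp_pos"],s["gripper_width"])
print(ticket.finish_job())
```

```text
14.75 [ 0.11  0.02  0.01  0.02 -0.12 -0.12] [ 0.54274722 -0.00432758  0.09754924] 0.39320814590480174
the job is handed in; nothing more can be done
None
```

I started the raised screw and handed the job in at 14.75 s, with the gripper still closed on its knob. `finish_job` reports no verdict, so whether it passed is unconfirmed.

- **Backward turn:** I gripped the knob and turned it about 191° anticlockwise. The stem rose out of sight behind the finger bar, then reappeared about 6 mm lower than at the start, which I took as the drop. I did not see the top of the climb or the fall itself.
- **Forward turn:** I then turned it about 344° clockwise in the same grip. That is just short of a full turn, because the last joint's range ends there.
- **Final stem position:** The red tip moved 3.0 px down from the drop, about 9.4 mm, so the stem should read about 0.0195 m. Measured from the starting position instead, it comes out nearer 0.021 m. Both are inside the 0.0175–0.0225 m band.
- **Final state:** The arm was still and the gripper opening was 0.39, as at the first grip. The sideways force was about 6 N, from a knob-centre error of 1–2 mm.
- **Other objects:** The tightened knob's red tip stayed at the same pixel throughout, and the dish and beaker looked unmoved. I did not re-image the jar, limpet, whelk or forceps specifically; the arm passed well above them.

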